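Close both clay tubs airtight

ROBOT

A 7-joint arm with a two-finger parallel gripper is mounted at the origin on the work surface. World frame = base frame: x ahead of the robot, y to its left, z up, the work surface at z = 0. Lengths are in mm, angles in rad, forces in N, time in s.
With the tool pointing down it reaches from about 400 to 875 mm from the base axis. Payload 4.4 kg.
Tool frame: the origin (TCP) lies at the very end of the fingers, on their centre line; the grasp point (between the pads) lies 19 mm behind it; z points along the fingers, y is the line along which they close (so a half turn about z gives the same grasp; the last joint's range is limited). The gripper opens to 85 mm and grips with 20 to 120 N. Pads are 22 mm wide; open, the fingers measure 114 mm over their backs; the gripper's body (76 mm by 85 mm) begins 54 mm behind the grasp point. The pads swing forward as they close: fully open they stand 13 mm farther back than shut.
Start: joints at [1.185, 0.628, 0.038, 1.517, -0.027, 0.996, -0.02], TCP at [204.373, -617.049, 231.313] pointing down, gripper open.
Joint ranges: [-3.06, 3.06], [-0.37, 2.12], [-1.25, 1.32], [0.18, 2.47], [-1.1, 4.24], [0.23, 1.98], [-2.94, 2.94]. Speed limits (rad/s): [2.57, 2.57, 3.14, 3.14, 3.14, 3.14, 3.14].

INTERFACE

Orientations are given as [roll, pitch, yaw] about the fixed x, y, z axes, in that order (R = Rz(yaw) Ry(pitch) Rx(roll)).
In Python, from cell import monitor, viewer, workorder gives the robot as it stands.
- The arm moves only by the tool arm_command, never from a script. Its argument "series" is one flat list of numbers, 5 for each row, row after row: the opening in per cent of the stroke, from 0 (shut) to 100 (fully open), then the shift along the tool's x, y, z in cm, then the turn about the tool's z in degrees. In form: [claw, x, y, z, roll, claw, x, y, z, roll, ...]. A call has exactly 5 rows; each row is the pose to reach, as a shift and turn from the pose commanded when the call began, along the tool's axes at that moment; what a row does not reach only later rows make up. A row lasts 1/12 s, in which the tool goes at most 41.7 mm and 7.16 degrees, less where a joint would pass 70% of its speed; a pose out of reach is approached as far as the arm can. A call with a gripper value outside its range is refused whole. The fingers move at their own pace and stop on an object; the grip force is fixed at half the most. Time passes only in rows, so rows that repeat a pose let the fingers close, or fill a call up. It gives the time, the measured TCP pose, the force, the opening and the grip force at its end, in the units of the state.
- monitor.read_state(): the state, without advancing time (a new reading comes with each control period).
- viewer.get_image(name): name is "scene" or "top"; returns (picture, depth): 384x512x3 uint8, red, green, blue; 384x512 float32, mm along the optical axis (not along the pixel's ray), 0 where there is no reading.
- viewer.camera_model(name): a dict with "mtx" (3x3 intrinsics, pixels), "R" (3x3) and "t" (3): a world point X has camera coordinates R X + t. Camera axes: x right, y down, z forward; pixel columns grow to the right and rows downward; lengths in mm; the calibration is good to about 2 mm. A picture is of the moment at which its call begins. camera_model takes no time and is no camera call.
- workorder.finish_job(): hands the job in; it is judged then, once.
The state is a dict: "clock": time; "qpos": joint angles; "qd": joint speeds; "tau": joint torques, N m; "eef_pos": TCP position; "tool_rot": TCP orientation; "force": force on the tool from outside, world axes, zero at the start; "torque": the same for the moment, N m; "width": finger opening in mm; "gripper_force": force on a finger pad.
Only numpy, scipy, OpenCV 4.12 (cv2) and the standard library are available. Lean on these libraries where they do the work, as an engineer would, in place of code of your own. Each camera call takes 0.05 s, during which the arm holds its last target. There are 200 camera calls.

TASK

Close up both clay tubs: put the loose lid on the open tub and press it down, and also press down the lid that has only been laid on the other tub, until each lid sits level and fully home on its tub's hard rim with the rubber seal pushed in all round. Leave the tubs standing where they are and do not disturb the other things on the table.

Things in the scene. Friction and masses are not known exactly. Their poses are not given: they have to be found in the camera images.
- tub_a: the open tub: no lid on it at the start. Round white plastic tub holding clay, about 1.2 kg, loose on the table, 100 mm high, 100 mm across the foot, rim collar 122 mm across and 24 mm high, mouth 102 mm across, clay 25 mm or more below the rim. Origin: centre of the underside, z up.
- tub_a_rim (a point): centre of tub_a's mouth in the plane of the hard rim (100 mm above the underside), where a seated lid's flange lies. A black rubber seal, a ring 112 mm across in four quarter arcs, stands 8 mm up out of the rim; each arc slides down into the rim under about 3.5 N (14 N for all four, pressed over the middle) and stays down.
- tub_b: the other, identical tub: lid_b is only laid on it at the start. Round white plastic tub holding clay, about 1.2 kg, loose on the table, 100 mm high, 100 mm across the foot, rim collar 122 mm across and 24 mm high, mouth 102 mm across, clay 25 mm or more below the rim. Origin: centre of the underside, z up.
- tub_b_rim (a point): centre of tub_b's mouth in the plane of the hard rim (100 mm above the underside), where a seated lid's flange lies. A black rubber seal, a ring 112 mm across in four quarter arcs, stands 8 mm up out of the rim; each arc slides down into the rim under about 3.5 N (14 N for all four, pressed over the middle) and stays down.
- lid_a: loose lid, right way up on the table at the start. Grey plastic, 60 g: plug 92 mm across (86 at its foot), 12 mm deep, 5 mm play in the mouth; above it a flat flange 128 mm across, 6 mm thick; on top an upright grip bar 60 mm long (x), 22 mm wide (y), 26 mm high (18 to 44 mm above the origin). Origin: centre of the plug's underside; z up through the bar.
- lid_a_seat (a point): centre of the underside of lid_a's flange (12 mm above its origin), axes as the lid's: this meets the rim plane when the lid is home.
- lid_a_top (a point): centre of the top of lid_a's grip bar (44 mm above its origin), axes as the lid's.
- lid_b: identical lid, lying unpressed on tub_b's seal at the start. Grey plastic, 60 g: plug 92 mm across (86 at its foot), 12 mm deep, 5 mm play in the mouth; above it a flat flange 128 mm across, 6 mm thick; on top an upright grip bar 60 mm long (x), 22 mm wide (y), 26 mm high (18 to 44 mm above the origin). Origin: centre of the plug's underside; z up through the bar.
- lid_b_seat (a point): centre of the underside of lid_b's flange (12 mm above its origin), axes as the lid's: this meets the rim plane when the lid is home.
- lid_b_top (a point): centre of the top of lid_b's grip bar (44 mm above its origin), axes as the lid's.
- glaze_jar: bystander: small amber glass jar with a metal cap, 40 mm across, 60 mm high. Origin: centre of the underside.
- brush: bystander: brush about 150 mm long lying flat along its x. Origin: under its middle.
- bowl: bystander: terracotta bowl 130 mm across, 50 mm high. Origin: centre of the underside.
- mug: bystander: white mug 76 mm across, 85 mm high, handle at its +y. Origin: centre of the underside.
- clay_block: bystander: block of clay 90 x 70 x 50 mm (x, y, z). Origin: centre of the underside.
- saucers: bystander: two stacked white saucers, 120 mm across, 23 mm high. Origin: centre of the underside.
Not all that is in view belongs to the job. What is shaped like the lid_a but pink is not meant.

How it is judged:
By the outcome, as a careful person would: the job done as asked, in the order asked, and still so for the second after the job is handed in, with the robot touching nothing.
It also fails if it takes over 61 s, if anything falls off the work surface, if the arm or the gripper's body presses on something with over 40 N, if the wrist force passes 120 N, or if a joint passes its speed limit or range.

## Working session

There is one attempt and no reset: what is moved stays moved. The work goes in short steps, Python scripts to look and compute and a tool call to move; the robot and the scene stay as the last step left them, time stands still between calls to the robot, and variables do not carry over. Pictures are saved under pics/ and viewed, at most 10 in all, crops included, and the job is handed in when it is done.

Besides the shell and the picture viewer there is one more tool, called in YAML: its name, and indented under it one key for each argument. arm_command: Moves the arm, as the interface text tells. Its arguments: {"type":"object","properties":{"series":{"type":"array","items":{"type":"number"}}},"required":["series"]}

```bash
mkdir -p pics; ls
cat > h.py <<'E'
import numpy as np, cv2
from cell import monitor, viewer, workorder
def grab(n,tag):
    im,d=viewer.get_image(n); cv2.imwrite(f'pics/{tag}.png',im[:,:,::-1]); np.savez(f'pics/{tag}.npz',im=im,d=d); return im,d
def cloud(n,d):
    c=viewer.camera_model(n); K,R,t=[np.array(c[k],float) for k in('mtx','R','t')]
    v,u=np.mgrid[:d.shape[0],:d.shape[1]]
    p=np.stack([(u-K[0,2])/K[0,0]*d,(v-K[1,2])/K[1,1]*d,d],-1)
    return (p-t)@R   # R^T (p-t)
E
python3 - <<'E'
from h import *
print(monitor.read_state())
for n in('scene','top'):
    im,d=grab(n,n+'0'); c=viewer.camera_model(n); print(n,c['mtx'],(-np.array(c['R']).T@c['t']).round(),np.array(c['R'])[2].round(2))
E
```

```text
pics
{'clock': 0.0, 'qpos': array([ 1.1852414 ,  0.62931026,  0.03840071,  1.51834258, -0.02700619,
        0.99627882, -0.01998722]), 'qd': array([ 0.0016634 ,  0.00107064, -0.00038912,  0.00145426, -0.00048211,
       -0.00070158,  0.00021146]), 'tau': array([ 1.16753472e-03, -5.63397145e+01,  1.22707710e+00, -1.93445778e+01,
        1.11149205e-02,  1.04795818e-02, -8.50792503e-06]), 'eef_pos': array([ 204.181221  , -616.46480702,  230.41969141]), 'tool_rot': array([-3.13977002e+00, -7.91415645e-06,  3.19798264e-01]), 'force': array([ 0.60392529, -0.46245633,  0.52178129]), 'torque': array([ 0.04633582, -0.02029066, -0.00535539]), 'gripper_force': 0.0, 'width': 85.33241256722096}
scene [[403.76592776   0.         256.50191814]
 [  0.         403.76592776 194.35746688]
 [  0.           0.           1.        ]] [1306. -157.  611.] [-0.83  0.16 -0.53]
top [[493.01045932   0.         259.0144005 ]
 [  0.         493.01045932 187.66513684]
 [  0.           0.           1.        ]] [ 437.   -5. 1298.] [ 0.09  0.01 -1.  ]
```

View pics/scene0.png

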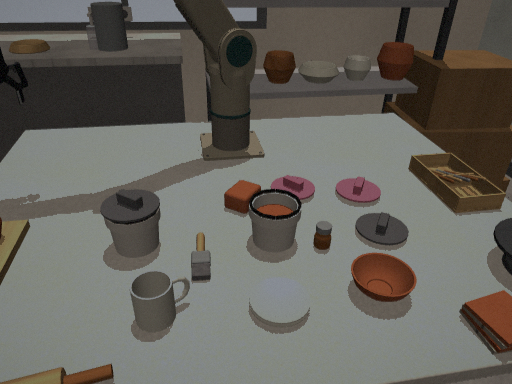

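View pics/top0.png

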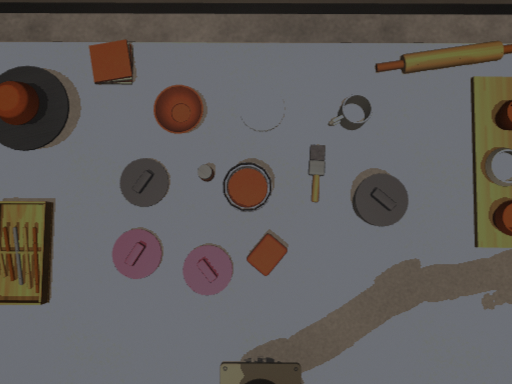

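The scene view shows the open tub at about (275,220), the grey loose lid at (382,229), and tub_b with its lid at (132,210). In the top view they are at (247,187), (144,183) and (381,199). The pink lids are decoys. Next I'll measure with depth.

```bash
cat >> h.py <<'E'
def circ(P):
    A=np.c_[2*P[:,:2],np.ones(len(P))]; s=np.linalg.lstsq(A,(P[:,:2]**2).sum(1),rcond=None)[0]
    return s[:2],np.sqrt(s[2]+s[:2]@s[:2])
def near(C,d,c,r,z0,z1):
    return (d>0)&(np.hypot(C[...,0]-c[0],C[...,1]-c[1])<r)&(C[...,2]>z0)&(C[...,2]<z1)
def plane(P):
    c=P.mean(0); n=np.linalg.svd(P-c,full_matrices=False)[2][2]; return c,n*np.sign(n[2])
def outer(m,C):
    k=cv2.findContours(m.astype('uint8'),cv2.RETR_EXTERNAL,cv2.CHAIN_APPROX_NONE)[0]; k=max(k,key=cv2.contourArea)[:,0]
    return circ(C[k[:,1],k[:,0]])
def bar(m,C):
    k=np.argwhere(m)[:,::-1].astype(np.float32); P=C[m]
    (c,wh,a)=cv2.minAreaRect(P[:,:2].astype(np.float32)); a=a if wh[0]>wh[1] else a+90
    e=np.linalg.eigh(np.cov(P[:,:2].T))[1][:,1]
    return np.array(c).round(1),np.round(wh,1),round((a+90)%180-90,1),round(float(np.degrees(np.arctan2(e[1],e[0]))),1),P.mean(0).round(1)
E
python3 - <<'E'
from h import *
for n in('top','scene'):
    z=np.load(f'pics/{n}0.npz'); d=z['d']; C=cloud(n,d)
    px={'top':dict(A=(247,187),La=(144,183),B=(381,199)),'scene':dict(A=(275,211),La=(382,234),B=(132,205))}[n]
    print(n)
    for k,(u,v) in px.items(): print(k,C[v,u].round(1))
z=np.load('pics/top0.npz');d=z['d'];C=cloud('top',d)
print('table',C[300,150],C[40:60,300:310].mean((0,1)))
def at(u,v):return C[v,u,:2]
a,b,l=at(247,187),at(381,199),at(144,183)
for nm,c,zr,fl,br in(('A',a,(90,125),None,None),('B',b,(95,125),(103,122),(129,150)),('La',l,(6,30),(9,28),(34,54))):
    m=near(C,d,c,85,*zr); print(nm,'outer',outer(m,C),np.percentile(C[m][:,2],[5,50,95]).round(1))
    if fl:
        m=near(C,d,c,75,*fl);p=plane(C[m]);print(' flange',p[0].round(1),p[1].round(3)); print(' bar',bar(near(C,d,c,60,*br),C))
E
```

```text
top
A [547.9  33.   73.8]
La [559.5 297.8  43.7]
B [ 515.5 -284.9  137.4]
scene
A [536.7  40.   75.6]
La [589.  298.7  16.5]
B [ 536.9 -280.8  124.1]
table [258.64450117 285.0338799   -2.06790463] [ 955.3704752  -123.08008609  -64.6437576 ]
A outer (array([547.21181903,  31.46207863]), np.float64(59.788601205888696)) [ 94.9 101.6 110. ]
B outer (array([ 516.47224641, -292.35212763]), np.float64(62.64298863294544)) [110.  113.9 117.9]
 flange [ 516.  -291.6  114. ] [-0.001  0.002  1.   ]
 bar (array([ 516.3, -292.2]), array([59.9, 23.3]), 50.3, 50.2, array([ 515.8, -291.3,  139.4]))
La outer (array([564.90841662, 303.5239875 ]), np.float64(62.69280379992323)) [12.6 17.1 21.6]
 flange [564.3 302.6  17.2] [0.002 0.002 1.   ]
 bar (array([564.8, 303.5]), array([23.6, 60. ]), -34.8, 145.2, array([564.6, 302.8,  42.5]))
```

```bash
cat >> h.py <<'E'
from scipy.spatial.transform import Rotation as Ro
def chain(wps,start=None):
    """wps: x,y,z,yaw deg; prints tool-frame shift cm and roll deg per leg"""
    s=monitor.read_state()
    p,y=(s['eef_pos'],np.degrees(s['tool_rot'][2])) if start is None else (np.array(start[:3],float),start[3])
    for w in wps:
        R=Ro.from_euler('xyz',[180,0,y],degrees=True)
        sh=R.inv().apply(np.array(w[:3])-p)/10; r=-(((w[3]-y)+180)%360-180)
        print('->',w,sh.round(2),round(r,1)); p,y=np.array(w[:3],float),w[3]
E
python3 - <<'E'
from h import *
chain([(290,-440,230,44),(400,-270,230,70),(470,-80,230,95),(510,110,230,120),(564.5,303,230,145.2),(564.5,303,100,145.2),(564.5,303,25,145.2)],(204.4,-617,231.3,18.3))
z=np.load('pics/scene0.npz');d=z['d'];C=cloud('scene',d)
for c,zz in(((547,31),(78,98)),((516,-292),(70,95)),((516,-292),(105,120)),((547,31),(96,112))):
    m=near(C,d,c,80,*zz); P=C[m]; print(c,zz,circ(P),len(P))
E
```

```text
-> (290, -440, 230, 44) [ 13.68 -14.12   0.13] -25.7
-> (400, -270, 230, 70) [19.72 -4.59 -0.  ] -26
-> (470, -80, 230, 95) [20.25  0.08  0.  ] -25
-> (510, 110, 230, 120) [18.58  5.64  0.  ] -25
-> (564.5, 303, 230, 145.2) [13.99 14.37  0.  ] -25.2
-> (564.5, 303, 100, 145.2) [-0. -0. 13.] -0.0
-> (564.5, 303, 25, 145.2) [-0.  -0.   7.5] -0.0
(547, 31) (78, 98) (array([551.60684612,  34.64480792]), np.float64(56.06177908923642)) 682
(516, -292) (70, 95) (array([ 513.93279078, -287.16127103]), np.float64(60.768241701333096)) 418
(516, -292) (105, 120) (array([ 517.97454134, -287.1015542 ]), np.float64(48.749037547600594)) 1231
(547, 31) (96, 112) (array([548.80560914,  35.2760516 ]), np.float64(56.55430883043123)) 681
```

arm_command:
  series: [100,2.7,-2.8,0,-5.1,100,5.5,-5.6,0,-10.3,100,8.2,-8.5,0,-15.4,100,10.9,-11.3,0,-20.6,100,13.7,-14.1,0,-25.7]

```text
clock: 0.52
eef_pos: [290.2, -438.2, 231.0]
tool_rot: [-3.141, 0.0, 0.772]
force: [1.6, -0.2, -0.3]
width: 85.5
gripper_force: 0.0
```

arm_command:
  series: [75,3.9,-0.9,0,-5.2,60,7.9,-1.8,0,-10.4,60,11.8,-2.8,0,-15.6,60,15.8,-3.7,0,-20.8,60,19.7,-4.6,0,-26]

```text
clock: 0.93
eef_pos: [400.3, -268.2, 231.3]
tool_rot: [-3.141, -0.0, 1.227]
force: [0.4, -0.9, -0.4]
width: 51.0
gripper_force: 0.0
```

arm_command:
  series: [60,4,0,0,-5,60,8.1,0,0,-10,60,12.1,0,0,-15,60,16.2,0.1,0,-20,60,20.2,0.1,0,-25]

```text
clock: 1.35
eef_pos: [470.0, -78.7, 231.3]
tool_rot: [-3.142, 0.0, 1.663]
force: [0.7, -0.5, -0.0]
width: 51.1
gripper_force: 0.0
```

arm_command:
  series: [60,3.7,1.1,0,-5,60,7.4,2.3,0,-10,60,11.1,3.4,0,-15,60,14.9,4.5,0,-20,60,18.6,5.6,0,-25]

```text
clock: 1.77
eef_pos: [509.1, 111.4, 231.2]
tool_rot: [-3.141, 0.0, 2.099]
force: [0.2, -0.1, -0.9]
width: 51.2
gripper_force: 0.0
```

arm_command:
  series: [60,2.8,2.9,0,-5,60,5.6,5.7,0,-10,60,8.4,8.6,0,-15,60,11.2,11.5,0,-20.2,60,14,14.4,0,-25.2]

```text
clock: 2.18
eef_pos: [564.0, 304.3, 230.9]
tool_rot: [-3.141, -0.0, 2.539]
force: [0.3, -0.2, 0.2]
width: 51.4
gripper_force: 0.0
```

arm_command:
  series: [60,0,0,3.5,0,60,0,0,7,0,60,0,0,10,0,60,0,0,13,0,60,0,0,13,0]

```text
clock: 2.6
eef_pos: [560.1, 299.6, 94.8]
tool_rot: [-3.13, -0.004, 2.535]
force: [-0.7, -1.0, -0.3]
width: 51.2
gripper_force: 0.0
```

Run:
```python
from h import *
grab('top','top1'); grab('scene','scene1')
s=monitor.read_state(); print(s['eef_pos'].round(1),s['tool_rot'].round(4),s['clock'])
z=np.load('pics/scene1.npz');d=z['d'];C=cloud('scene',d)
i=z['im'][190:260,340:430]; cv2.imwrite('pics/c1.png',cv2.resize(i[:,:,::-1],None,fx=6,fy=6))
chain([(564.7,303,25,145.2)])
```

```text
[563.3 302.5 100.7] [-3.1396e+00 -1.2000e-03  2.5347e+00] 2.7
-> (564.7, 303, 25, 145.2) [-0.09  0.12  7.57] 0.0
```

View pics/c1.png

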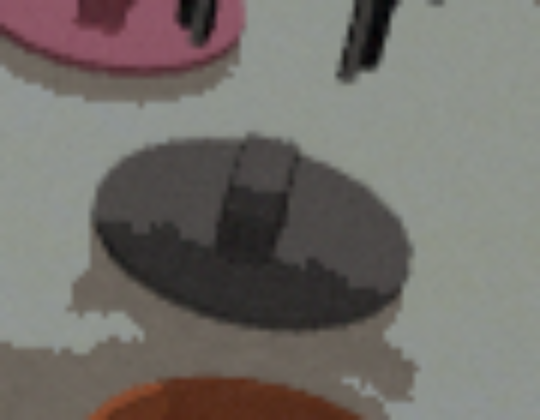

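The crop shows the two finger tips at about (200,20) and (355,60). They straddle the bar at about (260,200), with their line across the bar as intended. Descend and grip.

arm_command:
  series: [60,0,0,2.5,0,60,0,0,5,0,60,0,0,6.5,0,60,0,0,7.5,0,60,0,0,7.5,0]

```text
clock: 3.12
eef_pos: [563.6, 302.5, 25.7]
tool_rot: [-3.14, -0.0, 2.535]
force: [0.1, 0.5, 0.2]
width: 51.3
gripper_force: 0.0
```

arm_command:
  series: [60,0,0,0,0,20,0,0,0,0,0,0,0,0,0,0,0,0,0,0,0,0,0,0,0]

```text
clock: 3.53
eef_pos: [564.8, 303.6, 28.0]
tool_rot: [3.139, 0.001, 2.535]
force: [-0.7, -0.1, 5.3]
width: 20.5
gripper_force: 61.7
```

arm_command:
  series: [0,0,0,0,0,0,0,0,0,0,0,0,0,0,0,0,0,0,0,0,0,0,0,-1,0]

```text
clock: 3.95
eef_pos: [563.3, 302.2, 35.9]
tool_rot: [-3.14, -0.0, 2.535]
force: [-0.4, -0.1, -0.7]
width: 20.8
gripper_force: 60.8
```

arm_command:
  series: [0,0,0,-3,0,0,0,0,-6,0,0,0,0,-9,0,0,0,0,-12,0,0,0,0,-15,0]

```text
clock: 4.37
eef_pos: [563.5, 302.6, 188.5]
tool_rot: [-3.142, 0.0, 2.535]
force: [-0.4, 0.4, -0.8]
width: 20.3
gripper_force: 60.8
```

Run:
```python
from h import *
chain([(555,165,186,145.2),(547,32,186,145.2)])
```

```text
-> (555, 165, 186, 145.2) [ -7.14 -11.79   0.25] 0.0
-> (547, 32, 186, 145.2) [ -6.93 -11.38  -0.  ] -0.0
```

arm_command:
  series: [0,-1,-1.6,0,0,0,-2.5,-4,0,0,0,-4,-6.6,0,0,0,-5.5,-9.2,0,0,0,-7.1,-11.8,0,0]

```text
clock: 4.78
eef_pos: [554.3, 164.2, 187.1]
tool_rot: [-3.142, 0.0, 2.535]
force: [1.5, -0.3, -0.8]
width: 20.3
gripper_force: 60.9
```

arm_command:
  series: [0,-1.8,-3,0,0,0,-3.6,-6,0,0,0,-5.2,-8.6,0,0,0,-6.4,-10.5,0,0,0,-6.9,-11.4,0,0]

```text
clock: 5.2
eef_pos: [546.1, 27.7, 186.6]
tool_rot: [-3.139, 0.001, 2.53]
force: [0.4, 0.3, -0.4]
width: 20.6
gripper_force: 60.9
```

arm_command:
  series: [0,0,0,0,0,0,0,0,0,0,0,0,0,0,0,0,0,0,0,0,0,0,0,0,0]

```text
clock: 5.62
eef_pos: [546.6, 34.4, 186.4]
tool_rot: [3.141, -0.0, 2.537]
force: [0.1, 0.1, -0.5]
width: 20.5
gripper_force: 60.9
```

Run:
```python
from h import *
ti,td=grab('top','top2'); si,sd=grab('scene','scene2')
s=monitor.read_state(); print(s['eef_pos'].round(1),s['tool_rot'].round(4),s['clock'])
C=cloud('scene',sd)
h=np.histogram(C[near(C,sd,(547,31),75,60,230)][:,2],bins=range(60,230,5)); print(list(zip(h[1],h[0])))
cv2.imwrite('pics/c2.png',cv2.resize(np.hstack([si[110:260,200:350],ti[110:260,172:322]])[:,:,::-1],None,fx=2.6,fy=2.6))
```

```text
[546.6  33.6 186.3] [ 3.1412e+00 -2.0000e-04  2.5365e+00] 5.7167
[(np.int64(60), np.int64(69)), (np.int64(65), np.int64(81)), (np.int64(70), np.int64(356)), (np.int64(75), np.int64(167)), (np.int64(80), np.int64(170)), (np.int64(85), np.int64(166)), (np.int64(90), np.int64(171)), (np.int64(95), np.int64(227)), (np.int64(100), np.int64(210)), (np.int64(105), np.int64(217)), (np.int64(110), np.int64(1)), (np.int64(115), np.int64(0)), (np.int64(120), np.int64(0)), (np.int64(125), np.int64(0)), (np.int64(130), np.int64(0)), (np.int64(135), np.int64(0)), (np.int64(140), np.int64(0)), (np.int64(145), np.int64(0)), (np.int64(150), np.int64(0)), (np.int64(155), np.int64(0)), (np.int64(160), np.int64(0)), (np.int64(165), np.int64(1)), (np.int64(170), np.int64(110)), (np.int64(175), np.int64(967)), (np.int64(180), np.int64(24)), (np.int64(185), np.int64(27)), (np.int64(190), np.int64(36)), (np.int64(195), np.int64(48)), (np.int64(200), np.int64(122)), (np.int64(205), np.int64(35)), (np.int64(210), np.int64(33)), (np.int64(215), np.int64(41)), (np.int64(220), np.int64(37))]
```

View pics/c2.png

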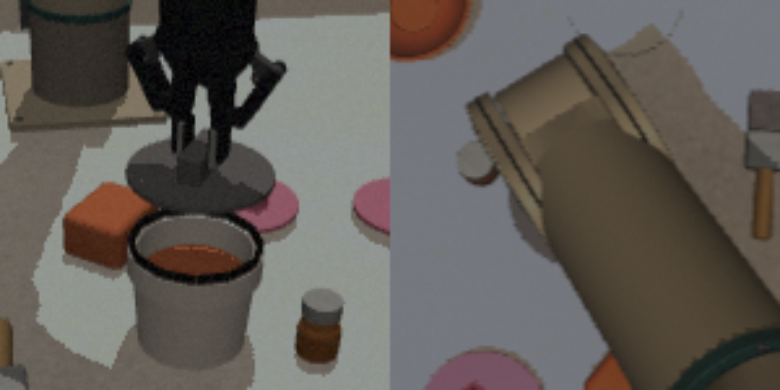

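In the left crop the lid hangs level at about (200,178), above the open tub's black seal at (196,248). The arm hides the tub in the top view, so I'll measure the lid/rim offset from the scene camera.

```bash
cat >> h.py <<'E'
def rayz(n,px,z):
    c=viewer.camera_model(n); K,R,t=[np.array(c[k],float) for k in('mtx','R','t')]
    r=np.c_[np.asarray(px,float),np.ones(len(px))]@np.linalg.inv(K).T@R; o=-R.T@t
    return o+r*((z-o[2])/r[:,2])[:,None]
def ringfit(n,m,z,r0=None,hull=True):
    k=cv2.findContours(m.astype('uint8'),cv2.RETR_EXTERNAL,cv2.CHAIN_APPROX_NONE)[0]; k=max(k,key=cv2.contourArea)
    if hull:k=cv2.convexHull(k)
    P=rayz(n,k[:,0],z)
    for _ in range(3):
        c,r=circ(P); e=abs(np.hypot(*(P[:,:2]-c).T)-r); P=P[e<max(2.0,2*np.median(e))]
    return c.round(1),round(float(r),1),len(P)
E
python3 - <<'E'
from h import *
z=np.load('pics/scene2.npz');im,d=z['im'].astype(int),z['d'];C=cloud('scene',d)
m=near(C,d,(547,33),80,165,182); P=C[near(C,d,(547,33),80,170,182)]
p=plane(P);print('flange plane',p[0].round(1),p[1].round(3)); print('lid scene',ringfit('scene',m,p[0][2]))
z0=np.load('pics/scene0.npz');i0,d0=z0['im'].astype(int),z0['d'];C0=cloud('scene',d0)
mb=(i0.max(2)<60)&near(C0,d0,(548,33),75,90,120); mt=near(C0,d0,(548,33),80,96,120)
print('seal black scene',ringfit('scene',mb,108,hull=True),mb.sum())
for zz in(100,108): print('rim scene',zz,ringfit('scene',mt,zz))
t0=np.load('pics/top0.npz');it,dt=t0['im'].astype(int),t0['d'];Ct=cloud('top',dt)
mb=(it.max(2)<60)&near(Ct,dt,(547,32),75,90,120); print('seal black top',ringfit('top',mb,108),mb.sum())
mt=near(Ct,dt,(547,32),80,85,120); print('rim top',ringfit('top',mt,100))
for c,zz in(((565,303),(10,30,18)),((516,-292),(105,125,114))):
    print('lids top',ringfit('top',near(Ct,dt,c,80,*zz[:2]),zz[2]),'scene',ringfit('scene',near(C0,d0,c,80,*zz[:2]),zz[2]))
E
```

```text
flange plane [560.7  34.1 176.3] [ 0.014 -0.002  1.   ]
lid scene (array([548.6,  36.5]), 65.8, 26)
seal black scene (array([551.2,  34.4]), 62.0, 24) 410
rim scene 100 (array([542.6,  34.5]), 67.0, 20)
rim scene 108 (array([554.6,  31.5]), 66.0, 20)
seal black top (array([547.2,  32.3]), 58.6, 23) 228
rim top (array([547.3,  31.4]), 60.8, 31)
lids top (array([564.9, 303.2]), 63.6, 31) scene (array([566.7, 306.5]), 65.2, 25)
lids top (array([ 516.3, -292. ]), 63.7, 36) scene (array([ 519.3, -287.4]), 65.5, 25)
```

Run:
```python
from h import *
chain([(547.2,32,132,145.2)])
```

```text
-> (547.2, 32, 132, 145.2) [-0.15 -0.1   5.43] 0.1
```

arm_command:
  series: [0,-0.1,-0.1,1,0,0,-0.1,-0.1,2.5,0,0,-0.1,-0.1,4,0,0,-0.1,-0.1,5,0,0,-0.1,-0.1,5.4,0]

```text
clock: 6.13
eef_pos: [545.6, 30.8, 130.3]
tool_rot: [-3.14, -0.002, 2.535]
force: [0.5, -0.4, -0.3]
width: 20.6
gripper_force: 60.8
```

arm_command:
  series: [0,0,0,0.2,0,0,0,0,0.4,0,0,0,0,0.6,0,0,0,0,0.8,0,0,0,0,0.9,0]

```text
clock: 6.55
eef_pos: [547.2, 31.0, 123.9]
tool_rot: [3.141, 0.001, 2.534]
force: [-2.4, -1.2, 11.9]
width: 20.3
gripper_force: 62.4
```

Run:
```python
from h import *
si,sd=grab('scene','scene3')
s=monitor.read_state(); print(s['eef_pos'].round(1),s['force'].round(1),s['torque'].round(2),s['clock'])
C=cloud('scene',sd); p=plane(C[near(C,sd,(547,33),80,107,122)]);print(p[0].round(1),p[1].round(3))
cv2.imwrite('pics/c3.png',cv2.resize(si[130:260,210:350][:,:,::-1],None,fx=4,fy=4))
```

```text
[547.2  31.1 123.9] [-0.2  0.6  1.8] [-0.03 -0.   -0.01] 6.6
[560.7  31.  113.9] [ 0.009 -0.001  1.   ]
```

View pics/c3.png

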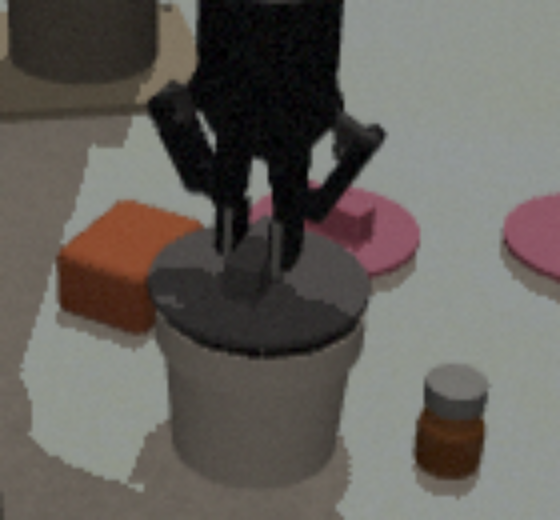

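The crop shows the lid sitting centred and level on the tub's seal, with its centre at about (258,288). The flange top is at 114 mm, so it is unpressed. I'll press it while gripped.

arm_command:
  series: [0,0,0,0.2,0,0,0,0,0.4,0,0,0,0,0.6,0,0,0,0,0.8,0,0,0,0,0.9,0]

```text
clock: 7.02
eef_pos: [547.2, 31.1, 115.9]
tool_rot: [3.141, 0.002, 2.535]
force: [-2.6, -1.1, 13.1]
width: 20.5
gripper_force: 62.6
```

arm_command:
  series: [0,0,0,0,0,0,0,0,0.1,0,0,0,0,0.1,0,0,0,0,0.1,0,0,0,0,0.1,0]

```text
clock: 7.43
eef_pos: [547.2, 31.0, 115.9]
tool_rot: [3.142, 0.002, 2.534]
force: [-5.6, -0.6, 19.1]
width: 20.7
gripper_force: 63.4
```

Run:
```python
from h import *
si,sd=grab('scene','scene4')
s=monitor.read_state(); print(s['eef_pos'].round(1),s['force'].round(1),s['torque'].round(2),s['clock'])
C=cloud('scene',sd); p=plane(C[near(C,sd,(547,33),80,98,116)]);print(p[0].round(1),p[1].round(3))
```

```text
[547.2  31.  115.9] [-4.9 -1.2 19.9] [-0.21  1.17 -0.03] 7.4833
[561.5  31.3 105.9] [ 0.013 -0.     1.   ]
```

arm_command:
  series: [0,0,0,-0.1,0,60,0,0,-0.1,0,60,0,0,-0.1,0,60,0,0,-0.1,0,60,0,0,-0.1,0]

```text
clock: 7.9
eef_pos: [546.8, 31.0, 114.1]
tool_rot: [-3.142, -0.0, 2.534]
force: [0.6, 0.2, 1.0]
width: 51.3
gripper_force: 0.0
```

arm_command:
  series: [60,0,0,-1,0,60,0,0,-2,0,60,0,0,-3.5,0,60,0,0,-4.5,0,0,0,0,-4.5,0]

```text
clock: 8.32
eef_pos: [548.6, 31.5, 162.1]
tool_rot: [3.138, 0.004, 2.534]
force: [-1.0, -0.5, -0.6]
width: 40.7
gripper_force: 0.0
```

arm_command:
  series: [0,0,0,0,0,0,0,0,0,0,0,0,0,0,0,0,0,0,0,0,0,0,0,0,0]

```text
clock: 8.73
eef_pos: [546.5, 31.0, 158.8]
tool_rot: [-3.141, -0.001, 2.535]
force: [0.1, -0.5, 0.2]
width: 0.4
gripper_force: 0.0
```

Run:
```python
from h import *
si,sd=grab('scene','scene5')
s=monitor.read_state(); print(s['eef_pos'].round(1),s['force'].round(1),s['width'],s['clock'])
C=cloud('scene',sd); m=near(C,sd,(547,33),80,98,116); p=plane(C[m]);print(p[0].round(1),p[1].round(3),ringfit('scene',m,p[0][2]))
b=C[near(C,sd,(547,33),60,122,140)]; print('bar',b.mean(0).round(1),np.percentile(b[:,2],[50,90]),len(b))
chain([(548,32,136,145.2)])
```

```text
[546.5  31.  158.9] [ 0.1 -0.5  0.4] 0.06283116249047428 8.7833
[558.   31.8 106. ] [ 0.011 -0.003  1.   ] (array([549.9,  33.9]), 66.0, 21)
bar [551.5  33.1 130.2] [131.41147801 132.98898167] 188
-> (548, 32, 136, 145.2) [-0.06  0.16  2.29] 0.0
```

arm_command:
  series: [0,0,0.1,1,0,0,0,0.1,1.8,0,0,0,0.1,2.3,0,0,0,0.1,2.5,0,0,0,0.1,2.6,0]

```text
clock: 9.2
eef_pos: [546.9, 31.8, 132.4]
tool_rot: [-3.141, -0.001, 2.535]
force: [-0.2, -0.7, -1.1]
width: -0.0
gripper_force: 0.0
```

arm_command:
  series: [0,0,0,0.1,0,0,0,0,0.2,0,0,0,0,0.2,0,0,0,0,0.3,0,0,0,0,0.3,0]

```text
clock: 9.62
eef_pos: [547.3, 31.9, 132.1]
tool_rot: [-3.141, 0.001, 2.535]
force: [-4.0, -0.5, 14.9]
width: -0.1
gripper_force: 6.7
```

arm_command:
  series: [0,0,0,0.1,0,0,0,0,0.2,0,0,0,0,0.2,0,0,0,0,0.2,0,0,0,0,0.2,0]

```text
clock: 10.03
eef_pos: [547.3, 32.0, 132.0]
tool_rot: [-3.141, 0.003, 2.535]
force: [-7.6, -1.3, 29.0]
width: 0.3
gripper_force: 14.6
```

arm_command:
  series: [0,0,0,-1,0,0,0,0,-3,0,0,0,0,-6,0,0,0,0,-8,0,0,0,0,-8,0]

```text
clock: 10.45
eef_pos: [550.2, 32.8, 212.7]
tool_rot: [3.136, 0.006, 2.534]
force: [0.7, 0.7, -0.3]
width: -0.2
gripper_force: 0.0
```

Run:
```python
from h import *
si,sd=grab('scene','scene6')
s=monitor.read_state(); print(s['eef_pos'].round(1),s['clock'])
C=cloud('scene',sd); m=near(C,sd,(547,33),80,98,116); p=plane(C[m]);print(p[0].round(1),p[1].round(3))
C0=cloud('scene',np.load('pics/scene0.npz')['d'])
m=near(C0,C0[...,2]*0+1,(516,-289),80,107,122);p=plane(C0[m]);print('B now',p[0].round(1),p[1].round(3))
chain([(530,-130,215,100),(516,-292,215,50.2),(516,-292,146,50.2)])
```

```text
[549.1  32.2 210.7] 10.5
[558.2  31.8 106. ] [ 0.011 -0.002  1.   ]
B now [ 529.9 -287.2  114. ] [0.01 0.   1.  ]
-> (530, -130, 215, 100) [ -7.69 -14.41  -0.43] 45.2
-> (516, -292, 215, 50.2) [-15.71  -4.19  -0.  ] 49.8
-> (516, -292, 146, 50.2) [-0.  -0.   6.9] -0.0
```

Run:
```python
from h import *
chain([(537,-75,211,115),(525,-185,211,82),(515,-291.5,211,50),(515,-291.5,150,50)],(547.3,32,211,145.2))
```

```text
-> (537, -75, 211, 115) [-5.26 -9.37 -0.  ] 30.2
-> (525, -185, 211, 82) [-9.46 -5.74 -0.  ] 33
-> (515, -291.5, 211, 50) [-10.69   0.49   0.  ] 32
-> (515, -291.5, 150, 50) [ 0.  -0.   6.1] 0
```

arm_command:
  series: [0,-1,-1.9,0,6,0,-2.1,-3.7,0,12,0,-3.2,-5.6,0,18,0,-4.2,-7.5,0,24,0,-5.3,-9.4,0,30]

```text
clock: 10.92
eef_pos: [536.3, -76.6, 207.3]
tool_rot: [-3.14, -0.001, 2.006]
force: [-0.3, 0.5, -0.3]
width: -0.2
gripper_force: 0.0
```

arm_command:
  series: [0,-1.9,-1.1,0,6.6,0,-3.8,-2.3,0,13.2,0,-5.7,-3.4,0,19.8,0,-7.6,-4.6,0,26.4,0,-9.5,-5.7,0,33]

```text
clock: 11.33
eef_pos: [525.1, -187.0, 207.3]
tool_rot: [-3.14, 0.0, 1.429]
force: [0.5, -0.8, -0.1]
width: 0.2
gripper_force: 0.0
```

arm_command:
  series: [0,-2.1,0.1,0,6.4,0,-4.3,0.2,0,12.8,0,-6.4,0.3,0,19.2,0,-8.6,0.4,0,25.6,0,-10.7,0.5,0,32]

```text
clock: 11.75
eef_pos: [515.7, -293.6, 207.2]
tool_rot: [-3.14, 0.001, 0.871]
force: [0.4, -0.6, 0.3]
width: -0.2
gripper_force: 0.0
```

arm_command:
  series: [0,0,0,1.5,0,0,0,0,3,0,0,0,0,4.5,0,0,0,0,5.5,0,0,0,0,5.5,0]

```text
clock: 12.17
eef_pos: [514.7, -291.6, 150.4]
tool_rot: [-3.136, 0.001, 0.877]
force: [-0.7, -0.1, -0.4]
width: -0.0
gripper_force: 0.0
```

Run:
```python
from h import *
si,sd=grab('scene','scene7')
s=monitor.read_state(); print(s['eef_pos'].round(1),s['tool_rot'].round(3),s['clock'])
cv2.imwrite('pics/c7.png',cv2.resize(si[120:280,70:230][:,:,::-1],None,fx=3.6,fy=3.6))
chain([(515,-291.5,140,50)])
```

```text
[ 515.6 -292.   151.7] [-3.138e+00  1.000e-03  8.770e-01] 12.2167
-> (515, -291.5, 140, 50) [-0.   -0.08  1.17] 0.2
```

View pics/c7.png

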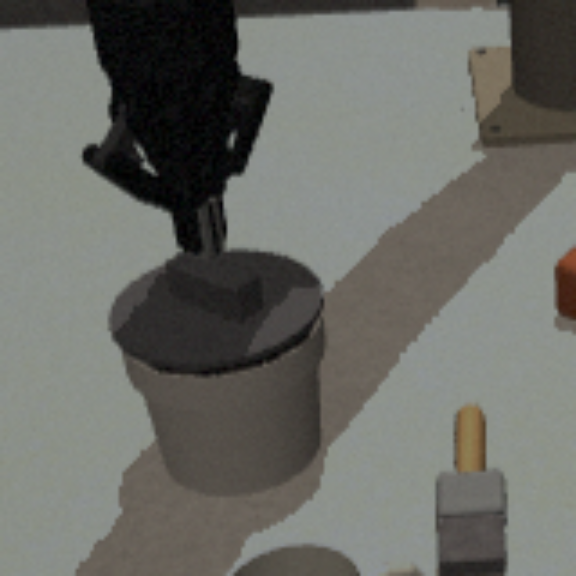

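The crop shows the shut fingertips at about (207,250), right above the middle of lid_b's bar at (215,275). The dark seal gap shows under the flange. I'll press.

arm_command:
  series: [0,0,0,0.5,0,0,0,0,0.9,0,0,0,0,1.1,0,0,0,0,1.3,0,0,0,0,1.4,0]

```text
clock: 12.63
eef_pos: [516.9, -292.7, 140.0]
tool_rot: [3.141, -0.0, 0.876]
force: [-2.7, 1.2, 11.7]
width: 0.0
gripper_force: 5.7
```

arm_command:
  series: [0,0,0,0.1,0,0,0,0,0.2,0,0,0,0,0.4,0,0,0,0,0.5,0,0,0,0,0.6,0]

```text
clock: 13.05
eef_pos: [516.9, -292.7, 135.3]
tool_rot: [3.14, 0.0, 0.876]
force: [-4.0, 1.4, 13.0]
width: 0.0
gripper_force: 6.4
```

arm_command:
  series: [0,0,0,0.1,0,0,0,0,0.2,0,0,0,0,0.2,0,0,0,0,0.3,0,0,0,0,0.3,0]

```text
clock: 13.47
eef_pos: [516.9, -292.7, 132.2]
tool_rot: [3.14, 0.0, 0.876]
force: [-3.2, 1.1, 11.7]
width: -0.4
gripper_force: 5.7
```

arm_command:
  series: [0,0,0,0.1,0,0,0,0,0.2,0,0,0,0,0.3,0,0,0,0,0.3,0,0,0,0,0.3,0]

```text
clock: 13.88
eef_pos: [517.0, -292.7, 132.0]
tool_rot: [3.139, 0.0, 0.876]
force: [-9.6, 4.4, 31.0]
width: -0.1
gripper_force: 15.4
```

arm_command:
  series: [0,0,0,-1,0,0,0,0,-4,0,0,0,0,-8,0,0,0,0,-11,0,0,0,0,-14,0]

```text
clock: 14.3
eef_pos: [516.9, -292.6, 269.6]
tool_rot: [3.14, -0.0, 0.877]
force: [0.8, 0.2, 0.2]
width: 0.1
gripper_force: 0.0
```

arm_command:
  series: [0,-4,0,0,0,0,-8,0,0,0,0,-12,0,0,0,0,-16,0,0,0,0,-18,0,0,0]

```text
clock: 14.72
eef_pos: [396.6, -435.8, 267.7]
tool_rot: [3.141, 0.004, 0.87]
force: [-1.1, -0.7, 0.2]
width: -0.3
gripper_force: 0.0
```

arm_command:
  series: [0,0,0,0,0,0,0,0,0,0,0,0,0,0,0,0,0,0,0,0,0,0,0,0,0]

```text
clock: 15.13
eef_pos: [402.9, -429.5, 267.4]
tool_rot: [3.141, -0.001, 0.879]
force: [-0.1, -0.4, -0.4]
width: 0.1
gripper_force: 0.0
```

Run:
```python
from h import *
si,sd=grab('scene','scene8'); ti,td=grab('top','top8')
s=monitor.read_state(); print(s['eef_pos'].round(1),s['clock'])
for n,d in(('scene',sd),('top',td)):
    C=cloud(n,d)
    for c in((547,32),(516,-291)):
        m=near(C,d,c,75,96,118)
        if m.sum()>50: p=plane(C[m]);print(n,c,p[0].round(1),p[1].round(4),m.sum(),ringfit(n,m,106))
i0=np.load('pics/scene0.npz')['im']
cv2.imwrite('pics/c8.png',cv2.resize(si[130:330,80:440][:,:,::-1],None,fx=2.2,fy=2.2))
```

```text
[ 402.5 -429.9  267.4] 15.2333
scene (547, 32) [559.   31.8 105.9] [ 0.0205 -0.0017  0.9998] 1253 (array([550.7,  33.4]), 66.9, 17)
scene (516, -291) [ 530.7 -286.8  106.2] [0.0166 0.0059 0.9998] 1316 (array([ 519.1, -286.3]), 66.3, 18)
top (547, 32) [545.7  30.1 105.6] [0.0014 0.0032 1.    ] 1902 (array([546.1,  30.1]), 63.4, 31)
top (516, -291) [ 516.1 -291.5  105.9] [0.001  0.0016 1.    ] 1930 (array([ 516.4, -292.1]), 63.8, 28)
```

View pics/c8.png

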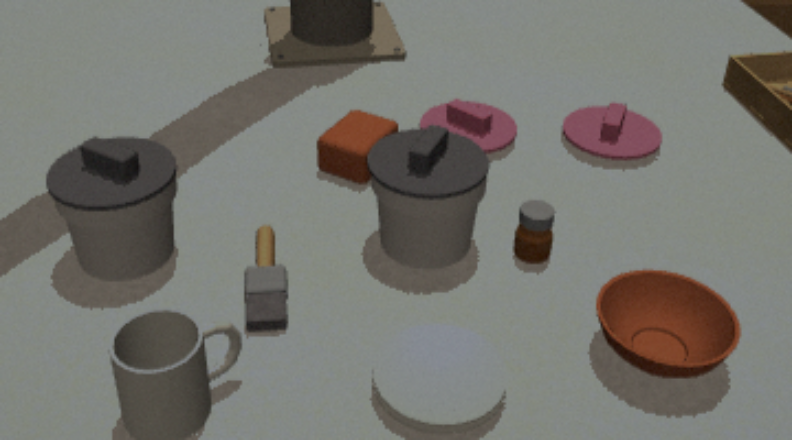

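View pics/top8.png

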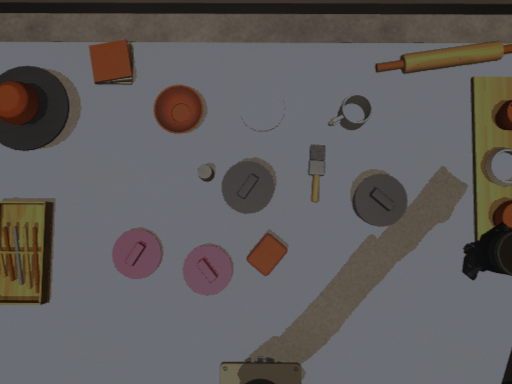

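Both views show the two lids level on their tubs, at scene-crop (428,160) and (113,170) and at top (247,187) and (381,199). Flange tops are at 106 mm, bystanders have not moved, and the gripper is clear. I'll hand it in.

```bash
python3 -c "
from cell import workorder
print(workorder.finish_job())"
```

```text
the job is handed in; nothing more can be done
None
```

Both tubs are closed: each lid measured level with its flange top at about 106 mm (the fully home height), the tubs and other objects look unmoved, and the job was handed in at about 15 s of the 61 s allowed.

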